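# Level the dead-weight tester with a wedge

## Task

The small dead-weight tester leans towards its one low corner foot. Take the orange wedge by its black post and push it, thin end first and flat on the bench, in under that domed foot until the bubble of the round level on the tester stands inside the black ring, never driving the bubble well out on the other side; then let go and leave the wedge there carrying the foot. Be gentle: do not touch or lift the tester itself, do not ram or jam the wedge against it, and leave the spare weight, screwdriver and coupling where they lie.

Things in the scene. Friction and masses are not known exactly. Their poses are not given: they have to be found in the camera images.
- tester: Dead-weight tester: dark steel box 150 x 150 x 60 mm (45 to 105 mm above the bench when level) with a stack of weights at x -40, y +30, radius 38, top 214 mm above the bench. It rocks about the horizontal line through two corner feet: origin on that line, midway, 30 mm above the bench; y along the line, z up, low corner along -x. Starts 0.05 rad down. 2.4 kg, varies; 2 to 10 N on the low foot.
- ear (a point): Top of the aluminium ear on the low foot's axis, 135 mm from the tester's origin along its -x, 57 mm above the bench when level. Ear 36 mm wide, 12 thick, ends 20 mm outboard. The foot below is a steel dome of radius 12 mm on a screw whose setting varies and is not measured: its lowest point is 12 to 18 mm above the bench when level, 6.75 mm lower at the start.
- level (a point): Centre of the round bull's-eye level on top of the tester, 116 mm above the bench: black rim 66 mm across, green face. The black ring about its centre has an inner diameter of about 20 mm.
- bubble (a joint): Bubble of the level, white disc 14 mm across. Value: offset (m) from the ring's centre along the tester's +x, away from the low foot: about +0.020 at the start, 0 when level, negative when the low corner is raised too far. 0.4 m per rad of tilt: raising the foot 1 mm moves it 3 mm, sliding the wedge 1 mm further under the foot about 0.5 mm.
- wedge: Loose orange wedge, about 220 g, 180 mm long, 40 wide. Origin on its underside below the black post's centre; +x to the thin tip, z up. Heel 24 mm high from x -20 to +40 mm, then the top slopes down 1:6 to a 4 mm thick tip at x +160. Square black post 22 x 22 mm, its top 70 mm above the underside. Held by friction, it does not slip back when let go.
- wedge_tip (a point): Middle of the wedge's thin tip edge, on its underside, 160 mm from the wedge's origin along its +x.
- spare_weight: Bystander: loose steel disc weight 68 mm across, 32 mm high with its knob; origin at the centre of its underside.
- screwdriver: Bystander: loose screwdriver lying on the bench.
- coupling: Bystander: loose brass coupling standing upright, 28 mm across, 45 mm high; origin at the centre of its underside.
- stand: What carries the tester, fixed to the bench: two corner feet of radius 13 mm at y +-88 mm and two rubber stops of radius 9 mm, 42 mm high, at x -35, y +-52 mm, on which the leaning tester rests, its low foot clear of the bench. Origin on the bench below the tester's origin, same yaw; the low corner lies along -x. The space between the stops is free for the wedge.
There are look-alikes about, which are no part of the job. Several things look just like the wedge: the one meant starts farthest to the robot's left.

How it is judged:
On the way:
1. the low foot bears on the wedge (contact force between wedge and tester above 0.5 N and value of joint bubble above 0.004 m), for 0.05 s.
At the end, for the whole second after the job is handed in: The bubble is within 3 mm of the ring's centre (wholly inside the ring), the low foot rests on the sloping top of the wedge, and the wedge lies flat on the bench (within 0.04 rad), let go and at rest (value of joint bubble between -0.003 and 0.003 m and contact force between wedge and tester above 0.8 N and x of ear in the frame of wedge between 0.035 and 0.165 m and y of ear in the frame of wedge between -0.022 and 0.022 m and angle between wedge's own z axis and vertical below 0.04 rad and height (world z) of wedge below 0.004 m and linear speed of wedge below 0.01 m/s); the robot touches nothing.
It fails at once if the bubble is driven more than 8 mm past the centre (low corner raised too far) (value of joint bubble below -0.008 m).
It fails at once if the wedge is rammed or jammed against the tester with more than 22 N (contact force between wedge and tester above 22 N).
It fails at once if the robot touches the tester (more than 1 N) (contact force between any of the fingers, the arm and tester above 1 N).
It fails at once if a bystander is moved by more than 20 mm (distance of any of spare_weight, screwdriver, coupling from where it was at the start of the episode above 0.02 m).
It also fails if it takes over 53 s, if anything falls off the work surface, if the arm or the gripper's body presses on something with over 40 N, if the wrist force passes 120 N, or if a joint passes its speed limit or range.

## Robot

A 6-joint arm with a two-finger parallel gripper is mounted at the origin on the work surface. World frame = base frame: x ahead of the robot, y to its left, z up, the work surface at z = 0. Lengths are in m, angles in rad, forces in N, time in s.
With the tool pointing down it reaches from about 0.3 to 0.775 m from the base axis. Payload 14.6 kg.
Tool frame: the origin (TCP) lies at the very end of the fingers, on their centre line; the grasp point (between the pads) lies 19 mm behind it; z points along the fingers, y is the line along which they close (so a half turn about z gives the same grasp; the last joint's range is limited). The gripper opens to 94 mm and grips with 3 to 60 N. Pads are 16 mm wide; open, the fingers measure 119 mm over their backs; the gripper's body (75 mm by 177 mm) begins 78 mm behind the grasp point.
Start: joints at [-1.221, 0.3, 1.521, -0, 1.321, -0.067], TCP at [0.223, -0.503, 0.205] pointing down, gripper open.
Joint ranges: [-3.03, 3.03], [-0.79, 2.21], [0.23, 2.52], [-1.04, 4.18], [0, 3.07], [-2.55, 2.55]. Speed limits (rad/s): [2.22, 2.22, 2.57, 3.14, 3.14, 3.14].

## Interface

Orientations are given as [roll, pitch, yaw] about the fixed x, y, z axes, in that order (R = Rz(yaw) Ry(pitch) Rx(roll)).
In Python, from station import ctrl gives the robot as it stands.
- The arm moves only by the shell command python3 -m pendant 'ROWS' [OPENING] [FORCE]. ROWS is JSON, a list of rows, each a list of 2 entries, a list of its own where there are three numbers: the shift along the world's x, y, z in cm, then the turn about the world's z in rad. A call has 1 to 20 rows; each row shifts and turns the commanded pose from where the row before left it; what a row does not reach is not made up. A row lasts 1/12 s, in which the tool goes at most 41.7 mm and 7.16 degrees, less where a joint would pass 70% of its speed; a pose out of reach is approached as far as the arm can. A call is refused whole if a number of a shift passes 4.17 or a number of a turn 0.125, either way. A call with a gripper value outside its range is refused whole. OPENING is the opening, from 0 (shut) to 1 (fully open), set as the call begins (- or left out, the last holds). The fingers move at their own pace and stop on an object; FORCE is the grip in N (left out, the last holds). Time passes only in rows, so rows that do not move let the fingers close. It gives the time, the measured TCP pose, the force, the opening and the grip force at its end, in the units of the state.
- ctrl.get_obs(): the state, without advancing time (a new reading comes with each control period).
- ctrl.camera(name): name is "scene" or "top"; returns a dict with "color" (420x560x3 uint8, red, green, blue), "intrinsics" (3x3 intrinsics, pixels), "camera_from_world" (4x4, takes a point from world to camera coordinates). Camera axes: x right, y down, z forward; pixel columns grow to the right and rows downward; lengths in m; the calibration is good to about 2 mm. A picture is of the moment at which its call begins. There is no depth.
- ctrl.hand_in(): hands the job in; it is judged then, once.
The state is a dict: "time_s": time; "qpos": joint angles; "joint_vel": joint speeds; "tau": joint torques, N m; "ee_pos": TCP position; "eef_rot": TCP orientation; "force": force on the tool from outside, world axes, zero at the start; "moment": the same for the moment, N m; "grip_width": finger opening in m; "grip_force": force on a finger pad.
Only numpy, scipy, OpenCV 4.12 (cv2) and the standard library are available. Lean on these libraries where they do the work, as an engineer would, in place of code of your own. Each camera call takes 0.05 s, during which the arm holds its last target. There are 200 camera calls.

## Working session

There is one attempt and no reset: what is moved stays moved. The work goes in short steps, Python scripts to look and compute and a shell command to move; the robot and the scene stay as the last step left them, time stands still between calls to the robot, and variables do not carry over. Pictures are saved under pics/ and viewed, at most 10 in all, crops included, and the job is handed in when it is done.

```bash
ls; mkdir -p pics; python3 - <<'E'
from station import ctrl
import cv2,numpy as np
for n in("scene","top"):
    c=ctrl.camera(n); cv2.imwrite(f"pics/{n}0.png",c["color"][:,:,::-1])
    T=np.array(c["camera_from_world"]);print(n,np.array(c["intrinsics"]).round(1).tolist(),T.round(3).tolist(),(-T[:3,:3].T@T[:3,3]).round(3))
E
```

```text
pics
scene [[381.6, 0.0, 278.3], [0.0, 381.6, 205.1], [0.0, 0.0, 1.0]] [[0.851, 0.526, 0.004, -0.49], [0.363, -0.581, -0.729, -0.174], [-0.381, 0.621, -0.685, 1.393], [0.0, 0.0, 0.0, 1.0]] [ 1.01  -0.709  0.829]
top [[477.4, 0.0, 282.2], [0.0, 477.4, 212.0], [0.0, 0.0, 1.0]] [[0.006, -1.0, 0.002, -0.055], [-0.994, -0.006, -0.11, 0.621], [0.11, -0.001, -0.994, 1.185], [0.0, 0.0, 0.0, 1.0]] [ 0.488 -0.049  1.246]
```

View pics/scene0.png

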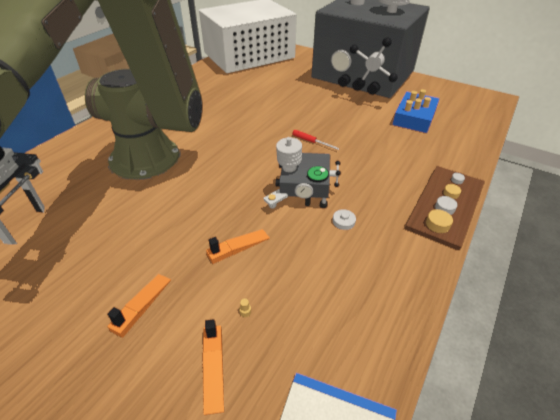

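View pics/top0.png

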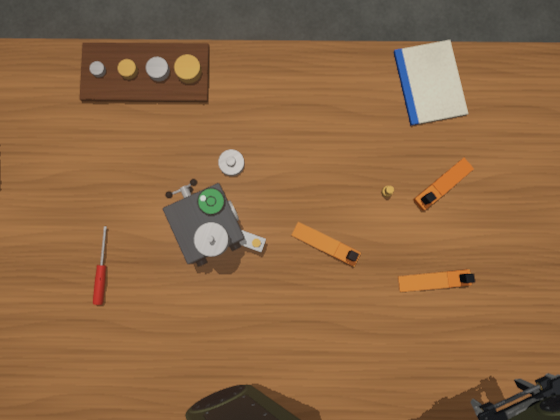

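Wedge candidates (post pixel, top view): (352,256), (467,279) and (429,199). Robot's left is image left, so I choose (352,256). Next I'll measure it and the tester, and check with one close crop.

```bash
cat > h.py <<'E'
from station import ctrl
import cv2,numpy as np
def cam(n):
    c=ctrl.camera(n); return c["color"],np.array(c["intrinsics"]),np.array(c["camera_from_world"])
def ray(K,T,p,z):
    d=T[:3,:3].T@np.linalg.solve(K,[p[0],p[1],1]); o=-T[:3,:3].T@T[:3,3]
    return o+d*(z-o[2])/d[2]
def proj(K,T,P):
    q=K@(T[:3,:3]@np.array(P)+T[:3,3]); return q[:2]/q[2]
def blobs(m,a=6):
    n,l,s,c=cv2.connectedComponentsWithStats(m.astype(np.uint8)); return [(s[i,4],c[i].round(1),l==i) for i in range(1,n) if s[i,4]>=a]
E
python3 - <<'E'
from h import *
im,K,T=cam("top"); hsv=cv2.cvtColor(im,cv2.COLOR_RGB2HSV); H,S,V=[hsv[...,i].astype(int) for i in range(3)]
for a,c,l in blobs((H>=6)&(H<=16)&(S>215)&(V>170),150):
    r=cv2.minAreaRect(cv2.findContours(l.astype(np.uint8),0,2)[0][0]); b=cv2.boxPoints(r)
    print("orange",a,c,[ray(K,T,p,.008)[:2].round(3).tolist() for p in b],b.round(0).tolist())
for a,c,l in blobs((V<60),60):
    if 300<c[0]<500 and 150<c[1]<300: print("black",a,c,ray(K,T,c,.07).round(4))
for a,c,l in blobs((H>45)&(H<80)&(S>120)&(V>50),20): print("green",a,c,ray(K,T,c,.116).round(4))
for a,c,l in blobs((H>15)&(H<32)&(S>120)&(V>120),8):
    if 240<c[0]<275 and 225<c[1]<260: print("yellow",a,c,ray(K,T,c,.05).round(4))
for a,c,l in blobs((S<50)&(V>130),20):
    if 150<c[0]<280 and 150<c[1]<270: print("grey",a,c,ray(K,T,c,.207).round(4),ray(K,T,c,.05).round(4))
cr=cv2.resize(im[170:290,150:370],None,fx=3.6,fy=3.6,interpolation=cv2.INTER_CUBIC); cv2.imwrite("pics/crop1.png",cr[:,:,::-1])
E
```

```text
black 101 [427.9 198.2] [ 0.6547 -0.4131  0.07  ]
black 69 [351.9 255.6] [ 0.5113 -0.2225  0.07  ]
black 116 [466.7 277.8] [ 0.459  -0.5026  0.07  ]
yellow 43 [256.  242.4] [0.5431 0.0143 0.05  ]
grey 510 [230.8 161.6] [0.7143 0.0639 0.207 ] [0.7486 0.081  0.05  ]
grey 95 [183.3 190.9] [0.6481 0.1672 0.207 ] [0.6723 0.1999 0.05  ]
grey 30 [202.6 197.6] [0.6334 0.1244 0.207 ] [0.6555 0.1507 0.05  ]
grey 47 [232.7 209. ] [0.6087 0.0579 0.207 ] [0.6269 0.0741 0.05  ]
grey 917 [210.5 238.8] [0.5431 0.105  0.207 ] [0.5514 0.1283 0.05  ]
grey 244 [252.7 240.9] [0.5391 0.0132 0.207 ] [0.5468 0.0226 0.05  ]
```

View pics/crop1.png

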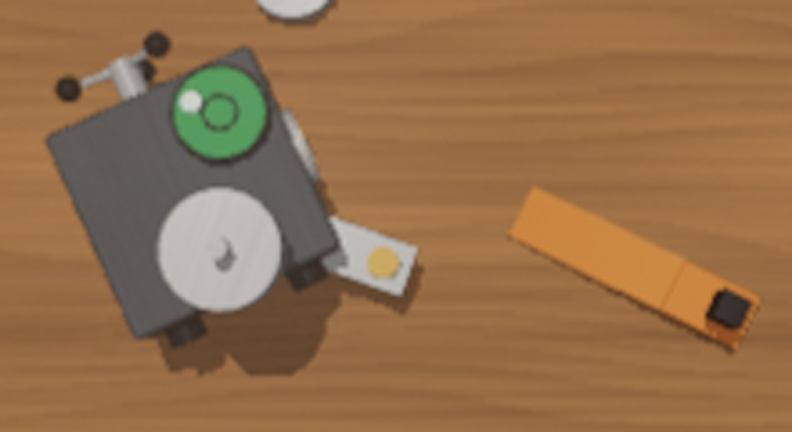

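The crop shows the chosen wedge: post at crop (730,308), tip at (524,212). The ear's brass screw is at (383,262), ring centre at (220,112) and bubble at (190,102), so the tester's +x yaw is about 71° and the wedge's about 63.5°.

```bash
python3 - <<'E'
from h import *
im,K,T=cam("top")
f=lambda x,y:(150+(x+.5)/3.6-.5,170+(y+.5)/3.6-.5)
tip=ray(K,T,f(524,212),.004); post=ray(K,T,f(730,306),.07); ear=ray(K,T,f(383,262),.053)
r=ray(K,T,f(220,112),.116);b=ray(K,T,f(190,102),.116)
w=tip-post; d=b-r
print("tip",tip,"post",post,"ear",ear,"len",np.hypot(*w[:2]),"yaw",np.arctan2(w[1],w[0]),"bubble",d,np.arctan2(d[1],d[0]),"ring",r)
o=ctrl.get_obs(); print(o["time_s"],o["ee_pos"],o["eef_rot"],o["grip_width"])
E
```

```text
tip [ 0.58203464 -0.08503587  0.004     ] post [ 0.51364397 -0.22382799  0.07      ] ear [0.54295196 0.01405681 0.053     ] len 0.15472729102061963 yaw 1.1129605829617661 bubble [0.00656672 0.02005088 0.        ] 1.2543024189090581 ring [0.63874196 0.11999099 0.116     ]
0.2 [ 0.22261527 -0.5027574   0.205113  ] [-3.14089454e+00 -1.27351015e-05  4.16865605e-01] 0.094160691695882
```

```bash
python3 -m pendant '[[[2.07,2.0,0],0.05],[[2.07,2.0,0],0.05],[[2.07,2.0,0],0.05],[[2.07,2.0,0],0.05],[[2.07,2.0,0],0.05],[[2.07,2.0,0],0.05],[[2.07,2.0,0],0.05],[[2.07,2.0,0],0.05],[[2.07,2.0,0],0.05],[[2.07,2.0,0],0.05],[[2.07,2.0,0],0.05],[[2.07,2.0,0],0.05],[[2.07,2.0,0],0.05],[[2.07,2.0,0],0.05],[[0,0,-2],0],[[0,0,-2],0],[[0,0,-2],0],[[0,0,-2],0],[[0,0,-2],0],[[0,0,0],0]]' 1
```

```text
time_s: 1.87
ee_pos: [0.5108, -0.222, 0.1017]
eef_rot: [-3.136, -0.0, 1.117]
force: [-1.3, -0.3, -0.9]
grip_width: 0.094
grip_force: 0.0
```

```bash
python3 - <<'E'
from h import *
im,K,T=cam("scene"); 
o=ctrl.get_obs();print(o["ee_pos"],o["eef_rot"])
print(proj(K,T,[.5125,-.223,.07]),proj(K,T,o["ee_pos"]))
cv2.imwrite("pics/s2.png",cv2.resize(im[120:330,120:400],None,fx=2.8,fy=2.8,interpolation=2)[:,:,::-1])
E
```

```text
[ 0.51165286 -0.22249057  0.10402428] [-3.13810406e+00 -6.41335842e-05  1.11679131e+00]
[213.9233619  239.19900619] [212.32246665 230.18289689]
```

View pics/s2.png

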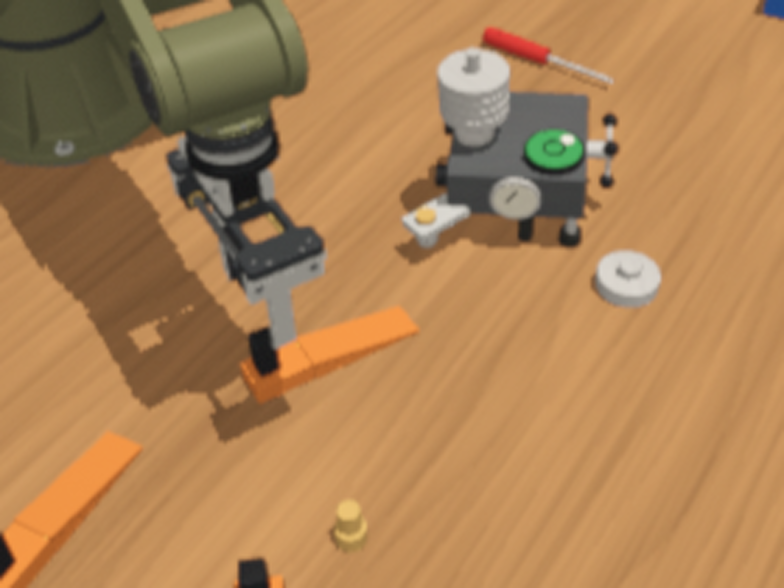

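The fingers straddle the post (crop (265,340)) with the tester clear. I'll descend and grip.

```bash
python3 -m pendant '[[[0,0,-1.4],0],[[0,0,-1.4],0],[[0,0,-1.4],0],[[0,0,-1.4],0],[[0,0,-1.2],0],[[0,0,0],0],[[0,0,0],0]]' 1 && python3 -m pendant '[[[0,0,0],0],[[0,0,0],0],[[0,0,0],0],[[0,0,0],0],[[0,0,0],0],[[0,0,0],0],[[0,0,0],0],[[0,0,0],0],[[0,0,0],0],[[0,0,0],0]]' 0 20
```

```text
time_s: 2.5
ee_pos: [0.5127, -0.223, 0.038]
eef_rot: [3.141, 0.0, 1.117]
force: [-0.4, -0.3, -0.9]
grip_width: 0.0939
grip_force: 0.0
time_s: 3.33
ee_pos: [0.5124, -0.2229, 0.0374]
eef_rot: [-3.142, 0.0, 1.117]
force: [0.1, -0.1, -0.0]
grip_width: 0.0305
grip_force: 0.0
```

```bash
python3 -m pendant '[[[0,0,0],0],[[0,0,0],0],[[0,0,0],0],[[0,0,0],0]]' 0 20 && python3 -m pendant '[[[-0.4,0.66,0],0.016],[[-0.4,0.66,0],0.016],[[-0.4,0.66,0],0.016],[[-0.4,0.66,0],0.016],[[-0.4,0.66,0],0.016],[[-0.4,0.66,0],0.016],[[-0.4,0.66,0],0.016],[[-0.4,0.66,0],0.016],[[0,0,0],0],[[0,0,0],0]]'; python3 - <<'E'
from h import *
im,K,T=cam("top")
u=np.array([.320,.947,0]); o=ctrl.get_obs(); p=np.array(o["ee_pos"])
print(p,proj(K,T,[.543,.0143,.053]),proj(K,T,[p[0]+.16*.32,p[1]+.16*.947,.004]))
cv2.imwrite("pics/t3.png",cv2.resize(im[170:290,190:390],None,fx=4,fy=4,interpolation=2)[:,:,::-1])
E
```

```text
time_s: 3.67
ee_pos: [0.5124, -0.2229, 0.0374]
eef_rot: [-3.141, -0.0, 1.117]
force: [-0.0, -1.8, -1.1]
grip_width: 0.0223
grip_force: 20.0
time_s: 4.5
ee_pos: [0.4804, -0.1699, 0.0376]
eef_rot: [3.141, 0.0, 1.245]
force: [0.8, 0.2, -2.7]
grip_width: 0.0222
grip_force: 20.0
[ 0.48054458 -0.17011681  0.03752188] [255.93059907 242.39680835] [269.54542289 247.6957079 ]
```

View pics/t3.png

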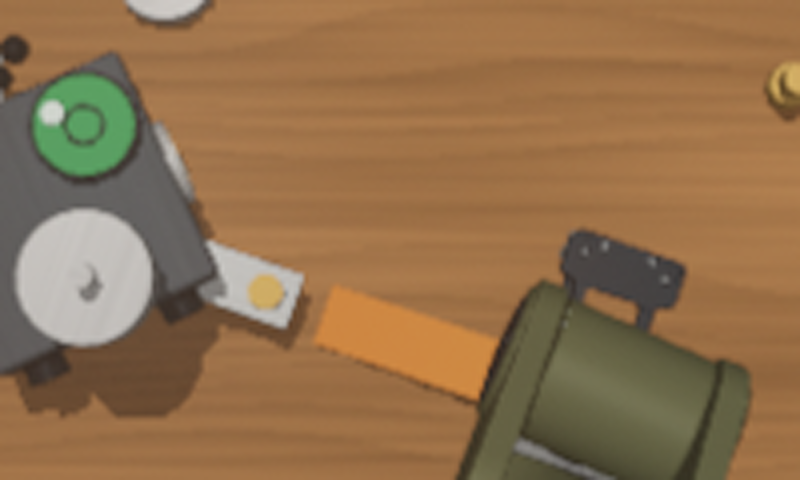

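The wedge tip (crop (324,316)) points at the ear screw (266,291), about 2 mm off laterally. I'll slide it in short of contact and set up the bubble measurement.

```bash
cat > bub.py <<'E'
from h import *
def bub(n="top"):
    im,K,T=cam(n); hsv=cv2.cvtColor(im,cv2.COLOR_RGB2HSV)
    p0=proj(K,T,[.639,.120,.116]).astype(int); r=24; x0,y0=p0-r
    h=hsv[y0:y0+2*r,x0:x0+2*r]; c=im[y0:y0+2*r,x0:x0+2*r].astype(float)
    g=((h[...,0]>45)&(h[...,0]<85)&(h[...,1]>90)&(h[...,2]>70)).astype(np.uint8)
    cs=cv2.findContours(g,0,2)[0]; hull=cv2.convexHull(max(cs,key=cv2.contourArea))
    f=cv2.fillConvexPoly(np.zeros_like(g),hull,1)
    w=np.clip(c[...,0]-np.median(c[...,0][g>0])-35,0,None)*cv2.erode(f,np.ones((3,3)))
    Y,X=np.mgrid[:2*r,:2*r]; m=cv2.moments(f,True)
    b=ray(K,T,(x0+(w*X).sum()/w.sum(),y0+(w*Y).sum()/w.sum()),.116); q=ray(K,T,(x0+m['m10']/m['m00'],y0+m['m01']/m['m00']),.116)
    d=(b-q)[:2]; return n,(d@[.32,.947]*1e3).round(2),(d@[-.947,.32]*1e3).round(2)
if __name__=="__main__":
    o=ctrl.get_obs(); print(bub(),bub("scene"),np.round(o["ee_pos"],4),np.round(o["force"],1),o["time_s"])
E
python3 bub.py; python3 -m pendant '[[[0.15,-0.05,0],0],[[0.096,0.284,0],0],[[0.096,0.284,0],0],[[0.096,0.284,0],0],[[0.096,0.284,0],0],[[0.096,0.284,0],0],[[0.096,0.284,0],0],[[0.096,0.284,0],0],[[0.096,0.284,0],0],[[0.096,0.284,0],0],[[0.096,0.284,0],0],[[0.096,0.284,0],0],[[0.096,0.284,0],0],[[0.096,0.284,0],0],[[0.096,0.284,0],0],[[0.096,0.284,0],0],[[0,0,0],0]]'; python3 bub.py
```

```text
('top', np.float64(20.85), np.float64(-0.8)) ('scene', np.float64(21.14), np.float64(1.87)) [ 0.4805 -0.1701  0.0375] [ 0.9 -0.9 -1.9] 4.55
time_s: 6.07
ee_pos: [0.4965, -0.1275, 0.0374]
eef_rot: [-3.142, -0.0, 1.245]
force: [-0.9, -0.8, -1.7]
grip_width: 0.0218
grip_force: 20.0
('top', np.float64(20.9), np.float64(-0.84)) ('scene', np.float64(21.34), np.float64(1.96)) [ 0.4965 -0.1275  0.0374] [-0.9 -0.8 -1.7] 6.0667
```

```bash
python3 -m pendant '[[[0.048,0.142,0],0],[[0.048,0.142,0],0],[[0.048,0.142,0],0],[[0.048,0.142,0],0],[[0.048,0.142,0],0],[[0.048,0.142,0],0],[[0.048,0.142,0],0],[[0.048,0.142,0],0],[[0.048,0.142,0],0],[[0.048,0.142,0],0],[[0,0,0],0]]'; python3 bub.py; python3 -m pendant '[[[0.048,0.142,0],0],[[0.048,0.142,0],0],[[0.048,0.142,0],0],[[0.048,0.142,0],0],[[0.048,0.142,0],0],[[0.048,0.142,0],0],[[0.048,0.142,0],0],[[0.048,0.142,0],0],[[0.048,0.142,0],0],[[0.048,0.142,0],0],[[0,0,0],0]]'; python3 bub.py
```

```text
time_s: 7.08
ee_pos: [0.5012, -0.1136, 0.0375]
eef_rot: [3.142, -0.0, 1.245]
force: [0.4, 0.4, -2.3]
grip_width: 0.0216
grip_force: 20.0
('top', np.float64(20.86), np.float64(-0.79)) ('scene', np.float64(21.14), np.float64(1.88)) [ 0.5012 -0.1136  0.0375] [ 0.4  0.4 -2.3] 7.0833
time_s: 8.1
ee_pos: [0.506, -0.0994, 0.0374]
eef_rot: [-3.142, -0.0, 1.245]
force: [0.3, 1.1, -3.0]
grip_width: 0.0217
grip_force: 20.0
('top', np.float64(20.89), np.float64(-0.76)) ('scene', np.float64(21.8), np.float64(2.5)) [ 0.506  -0.0994  0.0374] [ 0.3  1.1 -3. ] 8.1
```

```bash
python3 -m pendant '[[[0.048,0.142,0],0],[[0.048,0.142,0],0],[[0.048,0.142,0],0],[[0.048,0.142,0],0],[[0.048,0.142,0],0],[[0,0,0],0]]'; python3 bub.py; python3 -m pendant '[[[0.048,0.142,0],0],[[0.048,0.142,0],0],[[0.048,0.142,0],0],[[0.048,0.142,0],0],[[0.048,0.142,0],0],[[0,0,0],0]]'; python3 bub.py
```

```text
time_s: 8.7
ee_pos: [0.5083, -0.0929, 0.0375]
eef_rot: [3.141, 0.001, 1.245]
force: [-1.2, -4.1, -1.5]
grip_width: 0.0225
grip_force: 20.0
('top', np.float64(17.61), np.float64(-0.48)) ('scene', np.float64(20.2), np.float64(2.74)) [ 0.5083 -0.0929  0.0375] [-1.2 -4.1 -1.5] 8.7
time_s: 9.3
ee_pos: [0.5108, -0.0855, 0.0375]
eef_rot: [3.142, 0.0, 1.245]
force: [-1.0, -3.4, -1.0]
grip_width: 0.0219
grip_force: 20.0
('top', np.float64(14.1), np.float64(-0.76)) ('scene', np.float64(15.92), np.float64(2.59)) [ 0.5108 -0.0855  0.0375] [-1.  -3.4 -1. ] 9.3
```

```bash
python3 -m pendant '[[[0.048,0.142,0],0],[[0.048,0.142,0],0],[[0.048,0.142,0],0],[[0.048,0.142,0],0],[[0.048,0.142,0],0],[[0.048,0.142,0],0],[[0.048,0.142,0],0],[[0.048,0.142,0],0],[[0.048,0.142,0],0],[[0.048,0.142,0],0],[[0,0,0],0],[[0,0,0],0]]'; python3 bub.py; python3 -m pendant '[[[0.048,0.142,0],0],[[0.048,0.142,0],0],[[0.048,0.142,0],0],[[0,0,0],0],[[0,0,0],0]]'; python3 bub.py
```

```text
time_s: 10.4
ee_pos: [0.5155, -0.0711, 0.0374]
eef_rot: [-3.141, -0.0, 1.245]
force: [-0.2, -3.0, -1.6]
grip_width: 0.0221
grip_force: 20.0
('top', np.float64(6.36), np.float64(-0.19)) ('scene', np.float64(8.92), np.float64(2.73)) [ 0.5155 -0.0711  0.0374] [-0.2 -3.  -1.6] 10.4
time_s: 10.92
ee_pos: [0.517, -0.0669, 0.0374]
eef_rot: [-3.141, -0.0, 1.245]
force: [-0.1, -1.5, -2.2]
grip_width: 0.0218
grip_force: 20.0
('top', np.float64(3.78), np.float64(-0.15)) ('scene', np.float64(6.53), np.float64(2.43)) [ 0.517  -0.0669  0.0374] [-0.1 -1.5 -2.2] 10.9167
```

```bash
python3 -m pendant '[[[0.048,0.142,0],0],[[0.048,0.142,0],0],[[0.048,0.142,0],0],[[0,0,0],0],[[0,0,0],0]]'; python3 bub.py; python3 - <<'E'
from h import *
o=[]
for n in("top","scene"):
    im,K,T=cam(n); x,y=proj(K,T,[.639,.120,.116]).astype(int)
    o.append(cv2.resize(im[y-25:y+25,x-25:x+25],(400,400),interpolation=cv2.INTER_NEAREST))
cv2.imwrite("pics/b4.png",np.hstack(o)[:,:,::-1])
E
```

```text
time_s: 11.43
ee_pos: [0.5184, -0.0626, 0.0374]
eef_rot: [-3.141, -0.0, 1.245]
force: [0.3, -1.7, -2.3]
grip_width: 0.0222
grip_force: 20.0
('top', np.float64(1.6), np.float64(0.0)) ('scene', np.float64(4.57), np.float64(2.35)) [ 0.5184 -0.0626  0.0374] [ 0.3 -1.7 -2.3] 11.4333
```

View pics/b4.png

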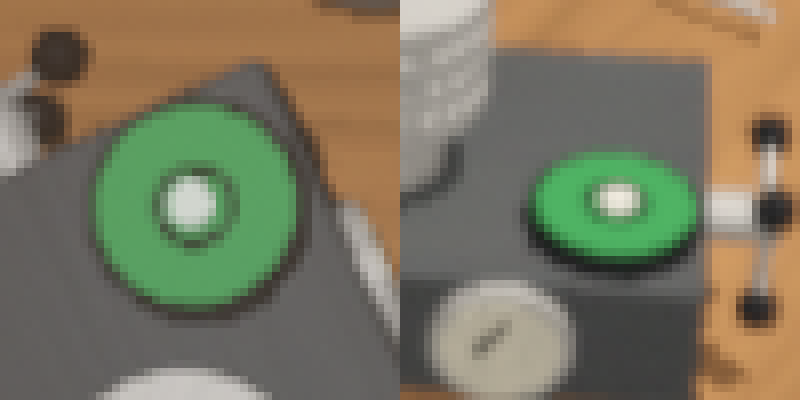

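The bubble sits inside the ring, slightly to the +x side. Correcting for its height above the face puts it at about +1 mm. One small nudge, then I let go.

```bash
python3 -m pendant '[[[0.048,0.142,0],0],[[0.01,0.03,0],0],[[0,0,0],0],[[0,0,0],0]]'; python3 bub.py;  python3 -m pendant '[[[0,0,0],0],[[0,0,0],0],[[0,0,0],0],[[0,0,0],0],[[0,0,0],0],[[0,0,0],0]]' 0.6; python3 bub.py
```

```text
time_s: 11.97
ee_pos: [0.519, -0.0611, 0.0374]
eef_rot: [-3.142, 0.0, 1.245]
force: [-1.7, -4.4, -1.6]
grip_width: 0.0218
grip_force: 20.0
('top', np.float64(1.05), np.float64(-0.17)) ('scene', np.float64(3.42), np.float64(2.69)) [ 0.519  -0.0611  0.0374] [-1.7 -4.4 -1.6] 11.9667
time_s: 12.57
ee_pos: [0.5191, -0.0609, 0.0375]
eef_rot: [3.142, -0.0, 1.245]
force: [-1.2, 0.1, 0.4]
grip_width: 0.0556
grip_force: 0.0
('top', np.float64(1.11), np.float64(-0.13)) ('scene', np.float64(3.4), np.float64(2.69)) [ 0.5191 -0.0609  0.0375] [-1.2  0.1  0.4] 12.5667
```

```bash
python3 -m pendant '[[[0,0,0.8],0],[[0,0,1],0],[[0,0,1],0],[[0,0,1],0],[[0,0,1.5],0],[[0,-1,1.5],0],[[0,-2,1],0],[[0,-2,1],0],[[0,-2,1],0],[[0,-2,1],0],[[0,0,0],0],[[0,0,0],0]]' 0.6; python3 bub.py; python3 - <<'E'
from h import *
im,K,T=cam("scene")
cv2.imwrite("pics/s5.png",cv2.resize(im[120:290,160:400],None,fx=3.2,fy=3.2,interpolation=2)[:,:,::-1])
E
```

```text
time_s: 13.67
ee_pos: [0.5191, -0.1515, 0.1465]
eef_rot: [3.14, -0.0, 1.243]
force: [-0.3, -0.2, 0.7]
grip_width: 0.0564
grip_force: 0.0
('top', np.float64(0.99), np.float64(-0.33)) ('scene', np.float64(3.29), np.float64(2.62)) [ 0.5191 -0.1515  0.1465] [-0.3 -0.2  0.7] 13.6667
```

View pics/s5.png

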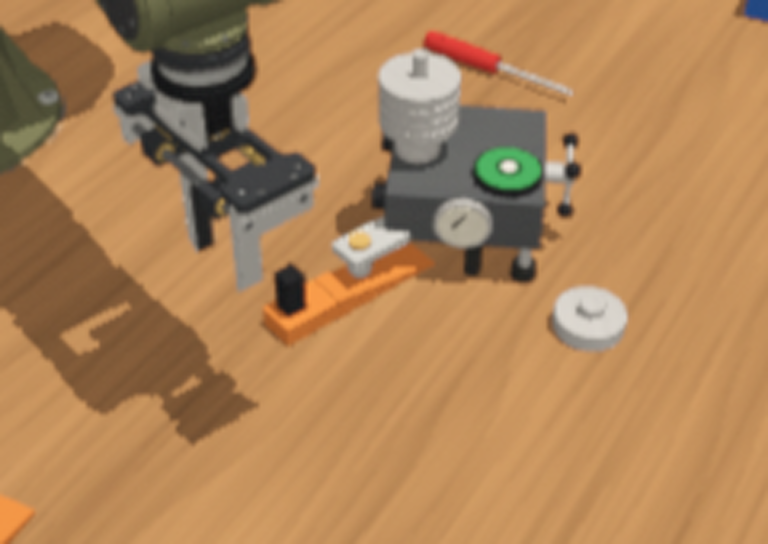

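The wedge lies flat with the foot (crop (360,268)) on its slope, the bubble is in the ring at (509,167), and the gripper is clear. I'm handing in.

```bash
python3 -c "
from station import ctrl
print(ctrl.hand_in())"
```

```text
the job is handed in; nothing more can be done
None
```

The job is handed in at about 14 s: the left-hand wedge carries the low foot and is let go, the bubble reads about 0.5 mm from the ring's centre, and the gripper is clear; the hand-in gave no verdict.

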